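# Rub down a dry clay tile on the dust box, then hold the sprung suction gate half open

### The arm

A 7-joint arm with a two-finger parallel gripper is mounted at the origin on a cart in front of the work surface, level with it; the furniture and walls round the work are solid. World frame = base frame: x ahead of the robot, y to its left, z up, the work surface at z = 0. Lengths are in m, angles in degrees, forces in N, time in s.
With the tool pointing down it reaches from about 0.35 to 0.9 m from the base axis. Payload 7.2 kg.
Tool frame: the origin (TCP) lies at the very end of the fingers, on their centre line; the grasp point (between the pads) lies 19 mm behind it; z points along the fingers, y is the line along which they close (so a half turn about z gives the same grasp; the last joint's range is limited). The gripper opens to 85 mm and grips with 20 to 120 N. Pads are 22 mm wide; open, the fingers measure 114 mm over their backs; the gripper's body (76 mm by 85 mm) begins 54 mm behind the grasp point. The pads swing forward as they close: fully open they stand 13 mm farther back than shut.
Start: joints at [67.311, 23.554, -0.728, 91.456, 0.321, 64.991, -4.71], TCP at [0.201, -0.592, 0.231] pointing down, gripper open.
Joint ranges: [-169.25, 169.25], [-16.82, 113.86], [-84.01, 82.57], [7.8, 145.47], [-59.2, 239.2], [7.22, 106.19], [-163.78, 163.78]. Speed limits (degrees/s): [136.94, 136.94, 172.46, 172.46, 180, 180, 180].

### API

Orientations are given as [roll, pitch, yaw] about the fixed x, y, z axes, in that order (R = Rz(yaw) Ry(pitch) Rx(roll)).
In Python, from rig import read_state, optics, order, finder gives the robot as it stands.
- The arm moves only by the tool servo_tool, never from a script. Its arguments are lists of equal length, an entry for each row: "gripper": the opening, from -1 (shut) to 1 (fully open), so that 0 is half open; "linear": the shift along the tool's x, y, z each as a share of 20 mm, from -1 to 1, a list of three; "turn": the turn about the tool's z as a share of 0.08 rad, from -1 to 1. In form: {"gripper": [gripper, ...], "linear": [[x, y, z], ...], "turn": [turn, ...]}. A call has 1 to 5 rows; each row shifts and turns the commanded pose from where the row before left it, along the tool's axes as they then stand; what a row does not reach is not made up. A row lasts 1/10 s, in which the tool goes at most 50 mm and 8.59 degrees, less where a joint would pass 70% of its speed; a pose out of reach is approached as far as the arm can. A call with a number of a shift or a turn outside -1 to 1 is refused whole. A call with a gripper value outside its range is refused whole. The fingers move at their own pace and stop on an object; "newtons" is the grip in N (left out, the last holds). Time passes only in rows, so rows that do not move let the fingers close. It gives the time, the measured TCP pose, the force, the opening and the grip force at its end, in the units of the state.
- read_state(): the state, without advancing time (a new reading comes with each control period).
- optics.camera(name): name is "scene" or "top" or "wrist"; returns a dict with "frame" (420x560x3 uint8, blue, green, red), "vfov" (degrees; the focal length in pixels is half the picture's height over the tangent of half this angle, whatever the lens; pixels are square), "cx", "cy" (the principal point, pixels), "cam_to_world" (4x4, takes a point from camera to world coordinates). Camera axes: x right, y up, looking along -z (the intrinsics and any distortion apply to the point x, -y, -z); pixel columns grow to the right and rows downward; lengths in m; the calibration is good to about 2 mm. A picture is of the moment at which its call begins. There is no depth.
- order.job_done(): hands the job in; it is judged then, once.
Trained networks look in a picture, given as the dict that the camera call returned (one of the last four; its "shot" number tells which), for a name from the list of things; names that differ only in an ending like _2 or _b are one class to them, and where a whole thing is asked for, a point or a joint stands for the part that bears it (a point fixed in the world has none). Each returns a list of dicts, best first, with "score" (0 to 1); they miss things now and then, are a little off and sometimes report something else, mostly with a low value. They report only what shows in the picture. A call takes as long as a camera call.
- finder.find_in(picture, query): "box" ([left, top, width, height] in pixels, round what is visible of it).
- finder.outline_of(picture, query): "mask" (420x560 bool, what is visible of it) and "box" ([left, top, width, height] in pixels, round what is visible of it).
- finder.tip_of(picture, query): "pixel" ([column, row] in pixels: a listed point, or the origin of a listed thing).
The state is a dict: "time_s": time; "qpos": joint angles; "dq": joint speeds; "joint_torque": joint torques, N m; "eef_pos": TCP position; "tool_rot": TCP orientation; "ft_force": force on the tool from outside, world axes, zero at the start; "moment": the same for the moment, N m; "grip_width": finger opening in m; "gripper_force": force on a finger pad.
Only numpy, scipy, OpenCV 4.12 (cv2) and the standard library are available. Lean on these libraries where they do the work, as an engineer would, in place of code of your own. Each camera call takes 0.05 s, during which the arm holds its last target. There are 200 camera calls.

### The job

Take the foam-backed rubbing block by its wooden grip and rub the dry clay tile that lies in the dust box, in a slow straight stroke from the end far from the suction gate to the end next to it, with the block lying square across the tile and its foam squashed all along, about halfway and never flat. Stand the block back on the bench top, sole down. Then slide the sprung gate half open by its black tab, and finish while still holding it there against its spring, so that the dust is drawn off gently: do not let go. Leave the tile in its nest and the cups, pot, rib and jar where they stand.

Things in the scene. Friction and masses are not known exactly. Their poses are not given: they have to be found in the camera images.
- dust_box: bench dust-extraction box: dark grey sheet-metal box with bright aluminium strips and rails on its flat top (the deck), 150 mm (its x) by 340 mm (its y) by 70 mm high, fixed to the bench; origin at the centre of its underside, z up. On the deck the tile nest lies towards its +y end and the suction slot with the sliding gate towards its -y end (about the robot's right).
- nest_centre (a point): point of the deck under the middle of the tile nest, 70 mm above the bench, at x = 0, y = +70 mm in the box's frame. The nest is low aluminium strips, 6 mm high, 2 mm clear of the tile all round.
- tile: flat bone-dry grey-brown clay tile, 110 mm (its x) by 160 mm (its y) by 14 mm thick, 0.4 kg, lying loose in the nest; origin at the centre of its underside, axes parallel to the box's, so its -y end is next to the gate (13 mm lie between them) and its +y end is far from it.
- tile_top (a point): centre of the tile's top face, 84 mm above the bench; axes as the tile's.
- block: rubbing block, 0.16 kg, 56 mm high: pale wood on grey foam with a dark abrasive sole 106 mm (its x) by 52 mm (y); origin at the centre of its underside (foam free), z up. The grip is a wooden bar 84 mm long (x), 26 mm wide (y), from 26 to 56 mm above the origin; pinch it across its 26 mm, near its top. It starts on the bench at either end of the dust box.
- block_grip (a point): centre of the top of the block's grip, 56 mm above the block's underside; axes as the block's.
- block_sole (a joint): how far the block's foam is squashed, 0 (free) to 0.008 m (fully). The foam begins to give at 2.5 N and takes 1 N more for each mm, so 0.004 m is about 6.5 N of push on the sole.
- gate (a joint): travel of the suction gate, a steel plate in two guide rails over the dark slot: 0 shut, 0.030 m half, 0.060 m fully open (three dark marks on the rail nearer the robot show shut, half and full for the dark bar beside the tab). It opens along the box's -y, away from the tile. A spring in the barrel beside it shuts it: 4.4 N when shut, 11 N at half, 17.6 N at full; it snaps shut when let go.
- gate_grip (a point): centre of the top of the gate's black tab, 107 mm above the bench; moves with the gate (shut: x 0, y -78 mm in the box's frame, 68 mm from the tile); axes parallel to the box's. The tab is upright, 46 mm wide (x), 14 mm thick (y, along the travel), 34 mm high; pinch it across its 14 mm from above. Rails beside the plate stand 9 mm above the deck.
- yunomi_a: bystander: unfired brown tea cup, 59 mm wide, 63 mm high, behind the box; origin at the centre of its foot
- yunomi_b: bystander: unfired pale tea cup, 61 mm wide, 61 mm high, behind the box; origin at the centre of its foot
- jar: bystander: plastic jar with a white lid, 57 mm wide, 77 mm high, at the other end of the box from the block; origin at the centre of its foot
- pot: bystander: small dark slip pot, 61 mm wide, 46 mm high, left of the box towards the back; origin at the centre of its foot
- rib: bystander: flat wooden throwing rib, 50 by 95 by 6 mm, lying to the left on the bench; origin at the centre of its underside

How it is judged (in metres and radians):
On the way, in this order (a step that is already met when the one before it is completed fails the run):
1. the block is pressed on the tile at the end far from the gate, square across it (contact force between block and tile above 3 N and value of joint block_sole below 0.0075 m and x of block_grip in the frame of tile_top between -0.02 and 0.02 m and angle between the x axis of block and the x axis of tile, either way round below 0.25 rad and y of block_grip in the frame of tile_top above 0.038 m), for 0.1 s.
2. still pressed, it passes the first part of the stroke (contact force between block and tile above 3 N and value of joint block_sole below 0.0075 m and x of block_grip in the frame of tile_top between -0.02 and 0.02 m and angle between the x axis of block and the x axis of tile, either way round below 0.25 rad and y of block_grip in the frame of tile_top between 0.004 and 0.028 m), for 0.1 s.
3. still pressed, it passes the second part of the stroke (contact force between block and tile above 3 N and value of joint block_sole below 0.0075 m and x of block_grip in the frame of tile_top between -0.02 and 0.02 m and angle between the x axis of block and the x axis of tile, either way round below 0.25 rad and y of block_grip in the frame of tile_top between -0.028 and -0.004 m), for 0.1 s.
4. still pressed, it reaches the end next to the gate (contact force between block and tile above 3 N and value of joint block_sole below 0.0075 m and x of block_grip in the frame of tile_top between -0.02 and 0.02 m and angle between the x axis of block and the x axis of tile, either way round below 0.25 rad and y of block_grip in the frame of tile_top below -0.038 m), for 0.1 s.
5. the block stands on the bench top, sole down, let go, with the gate still shut (height (world z) of block below 0.012 m and angle between block's own z axis and vertical below 0.15 rad and contact force between the fingers and block below 0.2 N and linear speed of block below 0.02 m/s and value of joint gate below 0.006 m), for 0.2 s.
At the end, for the whole second after the job is handed in: The fingers hold the gate still at half travel (30 mm, give or take 6 mm) against its spring (at least 6 N between fingers and gate), the block stands let go on the bench top, and the tile lies in its nest (value of joint gate between 0.024 and 0.036 m and velocity of joint gate between -0.01 and 0.01 m/s and contact force between the fingers and gate above 6 N and contact force between block and gate below 0.2 N and height (world z) of block below 0.012 m and angle between block's own z axis and vertical below 0.15 rad and contact force between the fingers and block below 0.2 N and linear speed of block below 0.02 m/s and distance between tile and nest_centre below 0.01 m and angle between tile's own z axis and vertical below 0.1 rad); the arm keeps its last pose, push and grip.
It fails at once if the block is pressed on the tile with more than 30 N (contact force between block and tile above 30 N).
It fails at once if the tile leaves its nest (distance between tile and nest_centre above 0.01 m or angle between tile's own z axis and vertical above 0.1 rad).
It fails at once if a cup, the pot, the rib or the jar is pushed more than 25 mm (distance of any of yunomi_a, yunomi_b, jar, pot, rib from where it was at the start of the episode above 0.025 m).
It also fails if it takes over 67 s, if anything falls off the work surface, if the arm or the gripper's body presses on something with over 40 N, if the wrist force passes 120 N, or if a joint passes its speed limit or range.

## Working session

There is one attempt and no reset: what is moved stays moved. The work goes in short steps, Python scripts to look and compute and a tool call to move; the robot and the scene stay as the last step left them, time stands still between calls to the robot, and variables do not carry over. Pictures are saved under pics/ and viewed, at most 10 in all, crops included, and the job is handed in when it is done.

Besides the shell and the picture viewer there is one more tool, called after "Emit:" as name(argument=value, ...), one argument or row to a line, values as JSON. servo_tool: Moves the arm, as the interface text tells. Its arguments: {"type":"object","properties":{"gripper":{"type":"array"},"linear":{"type":"array"},"turn":{"type":"array"},"newtons":{"type":"number"}},"required":["gripper","linear","turn"]}

```bash
mkdir -p pics
cat > h.py <<'E'
import numpy as np, cv2
from rig import read_state, optics, order, finder
def ray(p,c,r):
    f=210/np.tan(np.radians(p['vfov'])/2); M=np.array(p['cam_to_world'])
    d=M[:3,:3]@np.array([(c-p['cx'])/f,-(r-p['cy'])/f,-1.]); return M[:3,3],d
def at(p,c,r,z):
    o,d=ray(p,c,r); return (o+d*(z-o[2])/d[2]).round(4)
def px(p,P):
    f=210/np.tan(np.radians(p['vfov'])/2); M=np.array(p['cam_to_world'])
    q=M[:3,:3].T@(np.array(P)-M[:3,3]); return p['cx']+f*q[0]/-q[2], p['cy']-f*q[1]/-q[2]
E
python3 - <<'E'
from h import *
s=read_state(); print({k:np.round(v,3).tolist() for k,v in s.items()})
ims=[]
for n in ['top','scene']:
    p=optics.camera(n); cv2.imwrite(f'pics/{n}0.png',p['frame'])
    print(n,{k:v for k,v in p.items() if k not in('frame','cam_to_world')},np.round(p['cam_to_world'],3).tolist())
    for q,z in [('block_grip',.056),('tile_top',.084),('gate_grip',.107),('nest_centre',.07),('jar',0),('dust_box',0),('yunomi_a',0),('pot',0),('rib',0)]:
        for t in finder.tip_of(p,q)[:2]: print(q,round(t['score'],2),np.round(t['pixel'],1),at(p,*t['pixel'],z))
E
```

```text
{'time_s': 0.0, 'qpos': [67.31, 23.601, -0.731, 91.504, 0.32, 64.991, -4.713], 'dq': [-0.014, 0.071, 0.051, -0.001, -0.009, 0.006, 0.01], 'joint_torque': [-0.001, -60.063, 0.682, -29.941, 0.014, 0.011, -0.0], 'eef_pos': [0.201, -0.591, 0.23], 'tool_rot': [-179.906, 0.005, 18.783], 'ft_force': [0.219, -0.554, 0.537], 'moment': [0.065, 0.026, -0.025], 'gripper_force': 0.0, 'grip_width': 0.085}
top {'vfov': 46.135670836791746, 'cx': 279.3831076190625, 'cy': 208.61804115160467, 'shot': 1} [[0.021, 0.987, -0.158, 0.354], [-0.999, 0.025, 0.025, -0.059], [0.029, 0.157, 0.987, 1.31], [0.0, 0.0, 0.0, 1.0]]
block_grip 0.76 [395.5 237.8] [ 0.486 -0.391  0.056]
tile_top 0.98 [259.5 222.8] [ 0.5125 -0.0413  0.084 ]
tile_top 0.48 [257.2 224.9] [ 0.5071 -0.0357  0.084 ]
gate_grip 0.58 [316.8 218.1] [ 0.5248 -0.1827  0.107 ]
nest_centre 0.58 [161.3 183.8] [0.6083 0.2117 0.07  ]
nest_centre 0.39 [321.8 218.2] [ 0.5301 -0.1992  0.07  ]
jar 0.62 [178.6 238.9] [0.4751 0.1728 0.    ]
jar 0.33 [257.3 219.7] [ 0.5316 -0.034   0.    ]
dust_box 0.75 [284.6 223.1] [ 0.5243 -0.1073  0.    ]
dust_box 0.38 [393.
[... 257 characters left out ...]
366899, 'cx': 274.5659725745362, 'cy': 200.47276967925563, 'shot': 2} [[-0.89, 0.254, -0.378, -0.025], [-0.455, -0.475, 0.753, 0.986], [0.012, 0.843, 0.538, 0.863], [0.0, 0.0, 0.0, 1.0]]
block_grip 0.62 [321.7 170.4] [ 0.4856 -0.3938  0.056 ]
tile_top 0.71 [269.6 212.1] [ 0.5062 -0.0417  0.084 ]
gate_grip 0.66 [321.6 173.8] [ 0.445  -0.2855  0.107 ]
gate_grip 0.65 [284.5 178.7] [ 0.5363 -0.2006  0.107 ]
jar 0.87 [239.9 282.2] [0.4794 0.1776 0.    ]
dust_box 0.83 [277.7 219.6] [ 0.5214 -0.127   0.    ]
yunomi_a 0.85 [178.3 240.4] [0.7318 0.1064 0.    ]
yunomi_a 0.78 [196.8 225.2] [0.7281 0.0173 0.    ]
pot 0.83 [178.8 277.1] [0.6335 0.2363 0.    ]
rib 0.75 [273.2 314.4] [0.3491 0.2389 0.    ]
```

Run:
```python
import cv2
a=cv2.imread('pics/top0.png'); b=a[120:320,130:450]
cv2.imwrite('pics/top0c.png',cv2.resize(b,None,fx=2.5,fy=2.5,interpolation=cv2.INTER_CUBIC))
```

```text
(no output)
```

View pics/top0c.png

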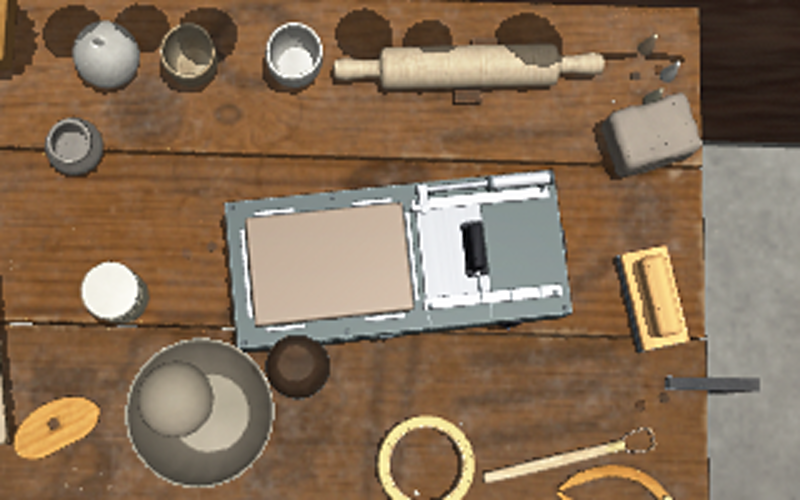

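The crop shows the tile with corners near (246,220), (405,204), (414,308), (256,325), the gate tab near (475,248), and the block on the right with its grip top from (651,254) to (669,334). The jar is on the left at (112,290). Next I'll get the yaws.

Run:
```python
from h import *
p=optics.camera('top'); print('tcp px',px(p,read_state()['eef_pos']))
g=lambda c,r,z: at(p,c/2.5+130-.3,r/2.5+120-.3,z)
T=np.array([g(*c,.084) for c in [(246,220),(405,204),(414,308),(256,325)]])
print(T,T.mean(0))
for a,b in [(0,1),(3,2),(0,3),(1,2)]:
    d=T[b]-T[a]; print(np.linalg.norm(d),np.degrees(np.arctan2(d[1],d[0])))
def rect(q,z):
    o=finder.outline_of(p,q)
    for t in o[:2]:
        c=np.argwhere(t['mask'])[:,::-1]
        P=np.array([at(p,*x,z)[:2] for x in c]).astype(np.float32)
        print(q,round(t['score'],2),t['box'],len(c),cv2.minAreaRect(P))
rect('tile',.084); rect('block',.03); rect('gate_grip',.1); rect('dust_box',.07)
G=[g(651,254,.056),g(669,334,.056)];print(G)
```

```text
tcp px (np.float64(512.3804290290908), np.float64(364.76056784907803))
[[ 0.5488  0.0385  0.084 ]
 [ 0.5693 -0.1211  0.084 ]
 [ 0.4643 -0.1319  0.084 ]
 [ 0.4437  0.0247  0.084 ]] [ 0.506525 -0.04745   0.084   ]
0.160911186683835 -82.68065661556784
0.1579491057271297 -82.50603524670485
0.10600212262025696 -172.5196551484764
0.10555396723951217 -174.1273717189332
tile 0.58 [226.6, 199.9, 67.7, 52.8] 2803 ((0.5062537789344788, -0.04606139659881592), (0.11255334317684174, 0.16031265258789062), 7.236908912658691)
tile 0.53 [297.7, 190.3, 27.6, 50.7] 994 ((0.5364280343055725, -0.1698114573955536), (0.1137605607509613, 0.06783048808574677), 3.6563000679016113)
block 0.62 [377.7, 219.7, 27.1, 40.0] 802 ((0.4852246344089508, -0.384453684091568), (0.1039852425456047, 0.05517960712313652), 13.586552619934082)
block 0.38 [219.8, 187.1, 141.4, 74.7] 5038 ((0.5192733407020569, -0.11779472231864929), (0.1613575667142868, 0.35059699416160583), 6.967518329620361)
gate_grip 0.72 [295.9, 195.7, 28.6, 43.4] 921 ((0.5339657068252563, -0.16717177629470825), (0.10955764353275299, 0.06453864276409149), 7.250898838043213)
dust_box 0.9 [220.2, 187.9, 138.6, 73.6] 5085 ((0.5137315988540649, -0.11587634682655334), (0.15654924511909485, 0.3411792814731598), 7.380421161651611)
[array([ 0.5284, -0.3776,  0.056 ]), array([ 0.4463, -0.395 ,  0.056 ])]
```

```bash
cat >> h.py <<'E'
def plan(x,y,z,yaw):
    s=read_state(); e=np.array(s['eef_pos']); r=s['tool_rot']; d=np.array([x,y,z])-e
    a=np.radians(yaw); c,n=np.cos(a),np.sin(a)
    print('at',e.round(4),np.round(r,2),'turn units',((np.radians((r[2]-yaw+180)%360-180))/.08).round(3),
     'shift units (at final yaw)',(np.array([d[0]*c+d[1]*n,d[0]*n-d[1]*c,-d[2]])/.02).round(3))
E
python3 -c "
from h import *
plan(.487,-.386,.16,13)"
```

```text
at [ 0.2012 -0.5917  0.2313] [180.     0.    18.78] turn units 1.262 shift units (at final yaw) [16.237 -6.808  3.565]
```

Emit:
servo_tool(
  gripper=[1,1],
  linear=[
    [0,0,0],
    [0,0,0],
  ],
  turn=[0.63,0.63],
  newtons=40,
)

```text
time_s: 1.45
eef_pos: [0.2011, -0.5917, 0.2313]
tool_rot: [-180.0, -0.0, 12.9]
ft_force: [-0.2, -0.1, -0.7]
grip_width: 0.0856
gripper_force: 0.0
```

Emit:
servo_tool(
  gripper=[1,1,1,1,1],
  linear=[
    [1,-0.42,0],
    [1,-0.42,0],
    [1,-0.42,0],
    [1,-0.42,0],
    [1,-0.42,0],
  ],
  turn=[0,0,0,0,0],
)

```text
time_s: 1.95
eef_pos: [0.2899, -0.5278, 0.2314]
tool_rot: [180.0, -0.0, 13.0]
ft_force: [-0.6, 0.5, 0.1]
grip_width: 0.0854
gripper_force: 0.0
```

Emit:
servo_tool(
  gripper=[1,1,1,1,1],
  linear=[
    [1,-0.42,0.2],
    [1,-0.42,0.2],
    [1,-0.42,0.2],
    [1,-0.42,0.2],
    [1,-0.42,0.2],
  ],
  turn=[0,0,0,0,0],
)

```text
time_s: 2.45
eef_pos: [0.3779, -0.4644, 0.2112]
tool_rot: [180.0, -0.0, 13.0]
ft_force: [0.2, -0.1, -0.0]
grip_width: 0.0856
gripper_force: 0.0
```

Emit:
servo_tool(
  gripper=[1,1,1,1,1],
  linear=[
    [1,-0.42,0.3],
    [1,-0.42,0.3],
    [1,-0.42,0.3],
    [0.8,-0.42,0.3],
    [0.4,-0.2,0.3],
  ],
  turn=[0,0,0,0,0],
)

```text
time_s: 2.95
eef_pos: [0.4522, -0.4078, 0.181]
tool_rot: [-180.0, -0.0, 13.1]
ft_force: [-0.5, -0.1, 0.2]
grip_width: 0.0855
gripper_force: 0.0
```

Run:
```python
from h import *
p=optics.camera('wrist'); cv2.imwrite('pics/w1.png',p['frame'])
for t in finder.tip_of(p,'block_grip')[:2]: print(round(t['score'],2),np.round(t['pixel'],1),at(p,*t['pixel'],.056))
print(np.round(p['cam_to_world'],3).tolist())
plan(.487,-.386,.034,13)
```

```text
0.71 [261.3 146.4] [ 0.4882 -0.3886  0.056 ]
[[0.226, 0.935, 0.274, 0.521], [-0.974, 0.217, 0.063, -0.393], [-0.0, -0.281, 0.96, 0.323], [0.0, 0.0, 0.0, 1.0]]
at [ 0.4512 -0.408   0.1803] [-1.7992e+02  3.0000e-02  1.3140e+01] turn units 0.03 shift units (at final yaw) [ 1.991 -0.667  7.317]
```

View pics/w1.png

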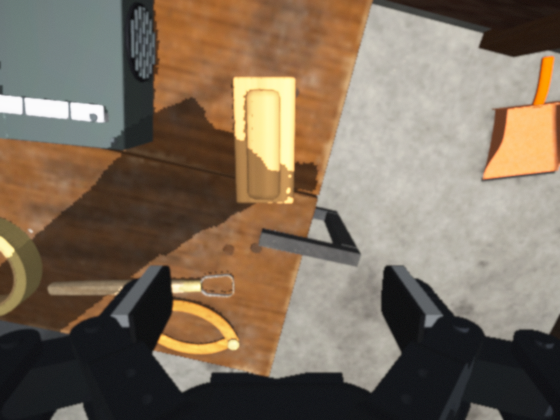

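The block grip is at pixel (264,142), parallel to the image columns, so yaw 13° is right. A bracket on the bench edge sits clear of the grasp. I'll go over it and descend.

Emit:
servo_tool(
  gripper=[1,1,1,1,1],
  linear=[
    [0.7,-0.2,0.5],
    [0.7,-0.2,0.5],
    [0.6,-0.2,0.8],
    [0,0,1],
    [0,0,1],
  ],
  turn=[0,0,0,0,0],
)

```text
time_s: 3.55
eef_pos: [0.4878, -0.3874, 0.1034]
tool_rot: [-180.0, 0.0, 13.1]
ft_force: [0.2, -0.4, -0.1]
grip_width: 0.0854
gripper_force: 0.0
```

Emit:
servo_tool(
  gripper=[1,1,1,1,1],
  linear=[
    [0,0,1],
    [0,0,1],
    [0,0,0.8],
    [0,0,0.6],
    [0,0,0],
  ],
  turn=[0,0,0,0,0],
)

```text
time_s: 4.05
eef_pos: [0.486, -0.3877, 0.0351]
tool_rot: [-179.9, 0.1, 13.0]
ft_force: [-0.6, 1.1, 0.3]
grip_width: 0.0857
gripper_force: 0.0
```

Run:
```python
from h import *
p=optics.camera('wrist'); cv2.imwrite('pics/w2.png',p['frame'])
for t in finder.tip_of(p,'block_grip')[:2]: print(round(t['score'],2),np.round(t['pixel'],1),at(p,*t['pixel'],.056))
plan(.488,-.388,.034,13)
```

```text
0.88 [280.9 291.3] [ 0.4882 -0.3898  0.056 ]
0.49 [278.1 239.3] [ 0.5087 -0.384   0.056 ]
at [ 0.4871 -0.3887  0.0374] [ 1.800e+02 -1.000e-02  1.301e+01] turn units 0.001 shift units (at final yaw) [ 0.052 -0.024  0.168]
```

View pics/w2.png

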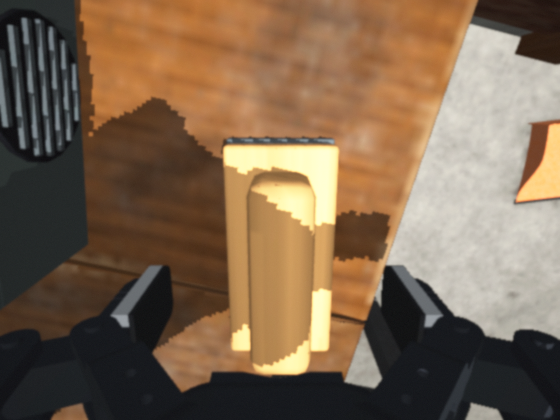

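The grip is centred between the fingers at column 281. Closing now.

Emit:
servo_tool(
  gripper=[-1,-1,-1,-1,-1],
  linear=[
    [0,0,0.1],
    [0,0,0],
    [0,0,0],
    [0,0,0],
    [0,0,0],
  ],
  turn=[0,0,0,0,0],
  newtons=60,
)

```text
time_s: 4.65
eef_pos: [0.487, -0.3888, 0.0357]
tool_rot: [180.0, -0.0, 13.0]
ft_force: [-0.5, 0.7, 1.9]
grip_width: 0.0241
gripper_force: 63.7
```

Emit:
servo_tool(
  gripper=[-1,-1,-1,-1,-1],
  linear=[
    [0,0,0],
    [0,0,0],
    [0,0,0],
    [0,0,0],
    [0,0,0],
  ],
  turn=[0,0,0,0,0],
)

```text
time_s: 5.15
eef_pos: [0.487, -0.3888, 0.0354]
tool_rot: [180.0, -0.0, 13.0]
ft_force: [0.8, -0.0, 2.8]
grip_width: 0.0246
gripper_force: 63.7
```

Emit:
servo_tool(
  gripper=[-1,-1,-1,-1,-1],
  linear=[
    [0,0,-0.5],
    [0,0,-1],
    [0,0,-1],
    [0,0,-1],
    [0,0,-1],
  ],
  turn=[0,0,0,0,0],
)

```text
time_s: 5.65
eef_pos: [0.4864, -0.3883, 0.1262]
tool_rot: [-180.0, 0.0, 13.0]
ft_force: [-0.3, 0.0, -1.1]
grip_width: 0.025
gripper_force: 63.3
```

Emit:
servo_tool(
  gripper=[-1,-1,-1,-1,-1],
  linear=[
    [0,0,-1],
    [0,0,-1],
    [0,0,-0.8],
    [0,0,-0.6],
    [0,0,0],
  ],
  turn=[0.3,0.3,0.3,0.3,0],
)

```text
time_s: 6.15
eef_pos: [0.4874, -0.389, 0.1952]
tool_rot: [179.9, -0.1, 7.5]
ft_force: [0.1, 0.3, -1.9]
grip_width: 0.0246
gripper_force: 63.3
```

Run:
```python
from h import *
plan(.5,0,.19,7.3)
s=read_state(); print(s['ft_force'],s['grip_width'])
```

```text
at [ 0.4874 -0.389   0.1952] [ 1.7989e+02 -1.1000e-01  7.4700e+00] turn units 0.037 shift units (at final yaw) [  3.096 -19.213   0.258]
[ 0.1029407   0.25479184 -1.88182654] 0.02458388810403905
```

Emit:
servo_tool(
  gripper=[-1,-1,-1,-1,-1],
  linear=[
    [0.1,-0.6,0],
    [0.15,-1,0],
    [0.15,-1,0],
    [0.15,-1,0],
    [0.15,-1,0],
  ],
  turn=[0,0,0,0,0],
)

```text
time_s: 6.65
eef_pos: [0.4879, -0.2933, 0.1919]
tool_rot: [-179.9, 0.1, 7.6]
ft_force: [-0.2, 0.1, -0.9]
grip_width: 0.0247
gripper_force: 63.3
```

Emit:
servo_tool(
  gripper=[-1,-1,-1,-1,-1],
  linear=[
    [0.15,-1,0],
    [0.15,-1,0],
    [0.15,-1,0],
    [0.15,-1,0],
    [0.15,-1,0],
  ],
  turn=[0,0,0,0,0],
)

```text
time_s: 7.15
eef_pos: [0.4895, -0.1924, 0.192]
tool_rot: [-179.9, 0.1, 7.6]
ft_force: [1.0, 0.1, -1.7]
grip_width: 0.0244
gripper_force: 63.3
```

Emit:
servo_tool(
  gripper=[-1,-1,-1,-1,-1],
  linear=[
    [0.15,-1,0],
    [0.15,-1,0],
    [0.15,-1,0],
    [0.15,-1,0],
    [0.15,-1,0],
  ],
  turn=[0,0,0,0,0],
)

```text
time_s: 7.65
eef_pos: [0.4911, -0.0916, 0.1921]
tool_rot: [-180.0, 0.1, 7.6]
ft_force: [-0.2, -0.6, -1.5]
grip_width: 0.0248
gripper_force: 63.3
```

Emit:
servo_tool(
  gripper=[-1,-1,-1,-1,-1],
  linear=[
    [0.2,-1,0],
    [0.2,-1,0],
    [0.2,-1,0],
    [0.2,-0.8,0],
    [0.15,-0.6,0],
  ],
  turn=[0,0,0,0,0],
)

```text
time_s: 8.15
eef_pos: [0.4985, -0.0017, 0.1923]
tool_rot: [-180.0, 0.1, 7.6]
ft_force: [-0.1, 0.1, -1.1]
grip_width: 0.0245
gripper_force: 63.3
```

Run:
```python
from h import *
p=optics.camera('wrist'); cv2.imwrite('pics/w3.png',p['frame'])
t=optics.camera('top'); cv2.imwrite('pics/t3.png',cv2.resize(t['frame'][150:300,190:430],None,fx=3,fy=3))
for c in (p,t):
  for q,z in (('tile_top',.084),('block_grip',.217)):
    for r in finder.tip_of(c,q)[:2]: print(q,round(r['score'],2),np.round(r['pixel'],1),at(c,*r['pixel'],z))
plan(.5,0,.125,7.3)
```

```text
tile_top 0.69 [ 39.2 297.9] [0.396  0.1743 0.084 ]
tile_top 0.59 [334.7 198.1] [ 0.5079 -0.0442  0.084 ]
block_grip 0.83 [274.6 290.3] [ 0.5028 -0.0014  0.217 ]
tile_top 0.8 [259.6 223.3] [ 0.5113 -0.0416  0.084 ]
at [ 0.4994 -0.0047  0.193 ] [1.7998e+02 4.0000e-02 7.4400e+00] turn units 0.03 shift units (at final yaw) [ 0.062 -0.228  3.4  ]
```

View pics/w3.png

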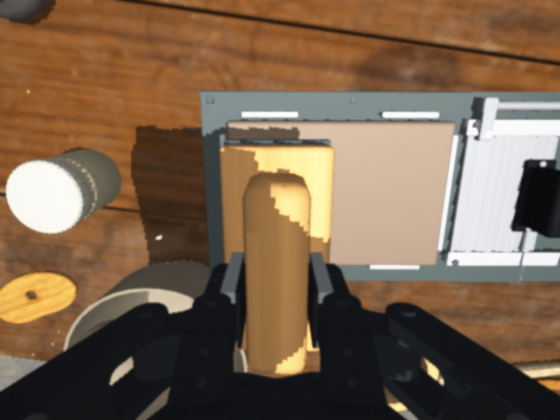

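The block is held square to the tile. Tile corners show at (228,121), (453,121) and (437,265), and the jar is well clear.

Run:
```python
from h import *
p=optics.camera('wrist')
A,B,C=[at(p,c,r,.084) for c,r in((228,121),(453,121),(437,265))]
print(A,B,C,np.linalg.norm(A-B),np.linalg.norm(B-C),(A+C)/2,np.degrees(np.arctan2(*(A-B)[[1,0]]))-90)
plan(.5,0,.125,7.3)
```

```text
[0.5534 0.0349 0.084 ] [ 0.5732 -0.1187  0.084 ] [ 0.4659 -0.1354  0.084 ] 0.1548709139896837 0.10859180447897536 [ 0.50965 -0.05025  0.084  ] 7.3452777511641045
at [ 0.4995 -0.0047  0.1931] [1.7998e+02 3.0000e-02 7.4300e+00] turn units 0.027 shift units (at final yaw) [ 0.057 -0.231  3.406]
```

Emit:
servo_tool(
  gripper=[-1,-1,-1,-1,-1],
  linear=[
    [0.1,-0.23,0.8],
    [0,0,1],
    [0,0,1],
    [0,0,0.6],
    [0,0,0],
  ],
  turn=[0,0,0,0,0],
)

```text
time_s: 9.0
eef_pos: [0.5, 0.0005, 0.1239]
tool_rot: [-180.0, 0.2, 7.5]
ft_force: [-0.1, 0.5, -0.6]
grip_width: 0.0245
gripper_force: 63.2
```

Emit:
servo_tool(
  gripper=[-1,-1,-1,-1,-1],
  linear=[
    [0,0,0.1],
    [0,0,0.1],
    [0,0,0.05],
    [0,0,0],
    [0,0,0],
  ],
  turn=[0,0,0,0,0],
)

```text
time_s: 9.5
eef_pos: [0.5012, 0.0012, 0.1206]
tool_rot: [180.0, -0.0, 7.5]
ft_force: [0.5, 0.2, -1.3]
grip_width: 0.0245
gripper_force: 63.2
```

Emit:
servo_tool(
  gripper=[-1,-1,-1,-1,-1],
  linear=[
    [0,0,0.1],
    [0,0,0],
    [0,0,0],
    [0,0,0],
    [0,0,0],
  ],
  turn=[0,0,0,0,0],
)

```text
time_s: 10.0
eef_pos: [0.5013, 0.0012, 0.1185]
tool_rot: [180.0, -0.0, 7.5]
ft_force: [0.2, -0.2, 3.5]
grip_width: 0.0245
gripper_force: 63.8
```

Emit:
servo_tool(
  gripper=[-1,-1,-1,-1,-1],
  linear=[
    [0,0,0.1],
    [0,0,0],
    [0,0,0],
    [0,0,0],
    [0,0,0],
  ],
  turn=[0,0,0,0,0],
)

```text
time_s: 10.5
eef_pos: [0.5013, 0.0012, 0.1165]
tool_rot: [180.0, -0.0, 7.5]
ft_force: [0.1, 0.1, 5.2]
grip_width: 0.0251
gripper_force: 64.1
```

Sole force is about 6.8 N with the block's weight added, which is about half squash. Starting the stroke.

Emit:
servo_tool(
  gripper=[-1,-1,-1,-1,-1],
  linear=[
    [0,0.15,0],
    [0,0.2,0],
    [0,0.2,0],
    [0,0.2,0],
    [0,0.2,0],
  ],
  turn=[0,0,0,0,0],
)

```text
time_s: 11.0
eef_pos: [0.5037, -0.0167, 0.1164]
tool_rot: [-179.9, -0.0, 7.6]
ft_force: [-0.1, 2.9, 5.5]
grip_width: 0.0248
gripper_force: 64.1
```

Emit:
servo_tool(
  gripper=[-1,-1,-1,-1,-1],
  linear=[
    [0,0.2,0],
    [0,0.2,0],
    [0,0.2,0],
    [0,0.2,0],
    [0,0.2,0],
  ],
  turn=[0,0,0,0,0],
)

```text
time_s: 11.5
eef_pos: [0.5063, -0.0366, 0.1164]
tool_rot: [-179.9, -0.0, 7.6]
ft_force: [-0.5, 3.8, 5.0]
grip_width: 0.0244
gripper_force: 64.1
```

Emit:
servo_tool(
  gripper=[-1,-1,-1,-1,-1],
  linear=[
    [0,0.2,0],
    [0,0.2,0],
    [0,0.2,0],
    [0,0.2,0],
    [0,0.2,0],
  ],
  turn=[0,0,0,0,0],
)

```text
time_s: 12.0
eef_pos: [0.5089, -0.0564, 0.1164]
tool_rot: [-179.9, -0.0, 7.6]
ft_force: [-0.8, 2.7, 5.6]
grip_width: 0.0248
gripper_force: 64.1
```

Emit:
servo_tool(
  gripper=[-1,-1,-1,-1,-1],
  linear=[
    [0,0.2,0],
    [0,0.2,0],
    [0,0.2,0],
    [0,0.2,0],
    [0,0.2,0],
  ],
  turn=[0,0,0,0,0],
)

```text
time_s: 12.5
eef_pos: [0.5115, -0.0762, 0.1164]
tool_rot: [-179.9, -0.0, 7.6]
ft_force: [-0.4, 3.2, 4.5]
grip_width: 0.0246
gripper_force: 64.1
```

Emit:
servo_tool(
  gripper=[-1,-1,-1,-1,-1],
  linear=[
    [0,0.2,0],
    [0,0.2,0],
    [0,0.2,0],
    [0,0.15,0],
    [0,0,0],
  ],
  turn=[0,0,0,0,0],
)

```text
time_s: 13.0
eef_pos: [0.5135, -0.0917, 0.1163]
tool_rot: [-180.0, -0.0, 7.5]
ft_force: [-0.1, 1.5, 4.4]
grip_width: 0.0245
gripper_force: 64.1
```

Emit:
servo_tool(
  gripper=[-1,-1,-1,-1,-1],
  linear=[
    [0,0.15,0],
    [0,0,0],
    [0,0,0],
    [0,0,-0.2],
    [0,0,-0.5],
  ],
  turn=[0,0,0,0,0],
)

```text
time_s: 13.5
eef_pos: [0.5125, -0.095, 0.1296]
tool_rot: [-180.0, 0.2, 7.5]
ft_force: [0.1, 0.3, -1.4]
grip_width: 0.0247
gripper_force: 63.3
```

Emit:
servo_tool(
  gripper=[-1,-1,-1,-1,-1],
  linear=[
    [0,0,-1],
    [0,0,-1],
    [0,0,-1],
    [0,0,-0.6],
    [0,0.5,0],
  ],
  turn=[0,0,0,0,0],
)

```text
time_s: 14.0
eef_pos: [0.5157, -0.1042, 0.204]
tool_rot: [180.0, -0.1, 7.6]
ft_force: [0.6, -0.1, -2.1]
grip_width: 0.0245
gripper_force: 63.3
```

Run:
```python
from h import *
plan(.490,-.386,.195,7.5)
```

```text
at [ 0.5157 -0.1042  0.204 ] [ 1.7998e+02 -1.4000e-01  7.6200e+00] turn units 0.025 shift units (at final yaw) [-3.114 13.803  0.448]
```

Emit:
servo_tool(
  gripper=[-1,-1,-1,-1,-1],
  linear=[
    [-0.2,1,0],
    [-0.2,1,0],
    [-0.2,1,0],
    [-0.2,1,0],
    [-0.2,1,0],
  ],
  turn=[0,0,0,0,0],
)

```text
time_s: 14.5
eef_pos: [0.5072, -0.2083, 0.201]
tool_rot: [-180.0, 0.1, 7.5]
ft_force: [0.8, 0.7, -2.1]
grip_width: 0.0248
gripper_force: 63.3
```

Emit:
servo_tool(
  gripper=[-1,-1,-1,-1,-1],
  linear=[
    [-0.2,1,0],
    [-0.2,1,0],
    [-0.2,1,0],
    [-0.2,1,0],
    [-0.2,1,0],
  ],
  turn=[0,0,0,0,0],
)

```text
time_s: 15.0
eef_pos: [0.5002, -0.31, 0.2008]
tool_rot: [-180.0, 0.1, 7.5]
ft_force: [0.2, 0.1, -1.4]
grip_width: 0.0247
gripper_force: 63.3
```

Emit:
servo_tool(
  gripper=[-1,-1,-1,-1,-1],
  linear=[
    [-0.2,1,0],
    [-0.2,1,0],
    [-0.2,1,0],
    [-0.2,0.8,0],
    [0,0,0.5],
  ],
  turn=[0,0,0,0,0],
)

```text
time_s: 15.5
eef_pos: [0.4944, -0.3895, 0.1921]
tool_rot: [179.9, 0.0, 7.3]
ft_force: [0.0, -0.7, -0.7]
grip_width: 0.0246
gripper_force: 63.3
```

Emit:
servo_tool(
  gripper=[-1,-1,-1,-1,-1],
  linear=[
    [0,0,1],
    [0,0,1],
    [0,0,1],
    [0,0,1],
    [0,0,1],
  ],
  turn=[0,0,0,0,0],
)

```text
time_s: 16.0
eef_pos: [0.4952, -0.3845, 0.0904]
tool_rot: [-179.9, 0.0, 7.6]
ft_force: [-0.0, -0.8, -1.4]
grip_width: 0.0247
gripper_force: 63.3
```

Emit:
servo_tool(
  gripper=[-1,-1,-1,-1,-1],
  linear=[
    [0,0,1],
    [0,0,0.8],
    [0,0,0.3],
    [0,0,0],
    [0,0,0],
  ],
  turn=[0,0,0,0,0],
)

```text
time_s: 16.5
eef_pos: [0.496, -0.386, 0.0508]
tool_rot: [180.0, -0.0, 7.5]
ft_force: [0.8, -0.0, -2.1]
grip_width: 0.025
gripper_force: 63.2
```

Need about 15 mm more, down to 0.0355.

Emit:
servo_tool(
  gripper=[-1,-1,-1,-1,-1],
  linear=[
    [0,0,0.4],
    [0,0,0.25],
    [0,0,0.1],
    [0,0,0.03],
    [0,0,0],
  ],
  turn=[0,0,0,0,0],
)

```text
time_s: 17.0
eef_pos: [0.4955, -0.3859, 0.035]
tool_rot: [180.0, 0.0, 7.5]
ft_force: [-1.8, 0.5, 2.3]
grip_width: 0.0246
gripper_force: 63.8
```

Emit:
servo_tool(
  gripper=[0.2,0.6,1,1,1],
  linear=[
    [0,0,0],
    [0,0,0],
    [0,0,0],
    [0,0,0],
    [0,0,0],
  ],
  turn=[0,0,0,0,0],
)

```text
time_s: 17.5
eef_pos: [0.4956, -0.3859, 0.0347]
tool_rot: [180.0, -0.0, 7.5]
ft_force: [-0.5, -0.5, -0.2]
grip_width: 0.085
gripper_force: 0.0
```

Emit:
servo_tool(
  gripper=[1,1,1,1,1],
  linear=[
    [0,0,0],
    [0,0,-0.3],
    [0,0,-1],
    [0,0,-1],
    [0,0,-1],
  ],
  turn=[0,0,0,0,0],
)

```text
time_s: 18.0
eef_pos: [0.4955, -0.3858, 0.1018]
tool_rot: [-180.0, -0.0, 7.5]
ft_force: [0.7, -0.0, 0.4]
grip_width: 0.0855
gripper_force: 0.0
```

Emit:
servo_tool(
  gripper=[1,1,1,1,1],
  linear=[
    [0,0,-1],
    [0,0,-1],
    [0,0,-1],
    [0,0,-1],
    [0,0,0],
  ],
  turn=[0,0,0,0,0],
)

```text
time_s: 18.5
eef_pos: [0.497, -0.3868, 0.1843]
tool_rot: [179.8, -0.2, 7.5]
ft_force: [-0.3, -1.0, 0.4]
grip_width: 0.0853
gripper_force: 0.0
```

Run:
```python
from h import *
t=optics.camera('top'); w=optics.camera('wrist')
cv2.imwrite('pics/c5.png',np.hstack([cv2.resize(t['frame'][150:300,200:430],(460,300)),cv2.resize(w['frame'],(340,255)).copy() if 0 else cv2.copyMakeBorder(cv2.resize(w['frame'],(340,255)),0,45,0,0,0)]))
for r in finder.tip_of(t,'gate_grip')[:2]: print(round(r['score'],2),np.round(r['pixel'],1),at(t,*r['pixel'],.107))
plan(.5255,-.193,.17,7.4)
```

```text
0.67 [318.9 215. ] [ 0.5326 -0.1878  0.107 ]
at [ 0.4952 -0.3856  0.1803] [-1.7998e+02  3.0000e-02  7.5100e+00] turn units 0.023 shift units (at final yaw) [ 2.741 -9.357  0.514]
```

View pics/c5.png

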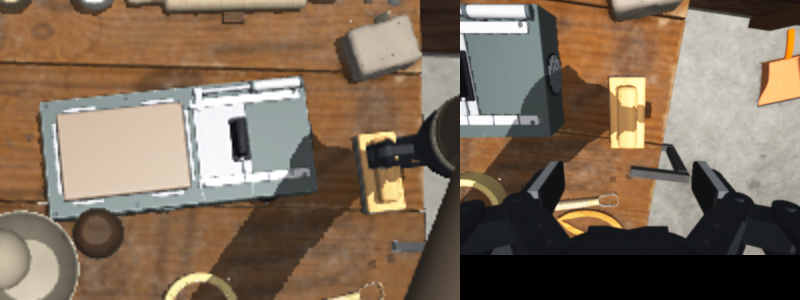

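The block stands on the bench, the tile is in its nest, and the gate is shut with its tab at (239,139) in the crop. Moving over the tab.

Emit:
servo_tool(
  gripper=[1,0.5,0.3,0.3,0.3],
  linear=[
    [0.3,-0.95,0],
    [0.3,-0.95,0],
    [0.3,-0.95,0],
    [0.3,-0.95,0],
    [0.3,-0.95,0],
  ],
  turn=[0,0,0,0,0],
)

```text
time_s: 19.15
eef_pos: [0.5123, -0.2867, 0.1793]
tool_rot: [-179.9, 0.1, 7.5]
ft_force: [-0.1, 0.7, 0.1]
grip_width: 0.0555
gripper_force: 0.0
```

Emit:
servo_tool(
  gripper=[0.3,0.3,0.3,0.3,0.3],
  linear=[
    [0.3,-0.95,0],
    [0.3,-0.95,0],
    [0.3,-0.95,0],
    [0.3,-0.95,0],
    [0.1,-0.8,0],
  ],
  turn=[0,0,0,0,0],
)

```text
time_s: 19.65
eef_pos: [0.5264, -0.1916, 0.1796]
tool_rot: [-179.9, 0.1, 7.6]
ft_force: [-0.1, -0.3, 0.9]
grip_width: 0.0557
gripper_force: 0.0
```

Run:
```python
from h import *
w=optics.camera('wrist'); cv2.imwrite('pics/w6.png',w['frame'])
for r in finder.tip_of(w,'gate_grip')[:2]: print(round(r['score'],2),np.round(r['pixel'],1),at(w,*r['pixel'],.107))
plan(.5265,-.194,.086,7.4)
P=np.array([.5265,-.194,.107]); print(px(w,P))
```

```text
0.97 [276.5 217.4] [ 0.5272 -0.1923  0.107 ]
at [ 0.5264 -0.1904  0.18  ] [-1.7991e+02  6.0000e-02  7.7100e+00] turn units 0.067 shift units (at final yaw) [-0.021  0.179  4.698]
(np.float64(278.93185867254846), np.float64(218.75294178113032))
```

View pics/w6.png

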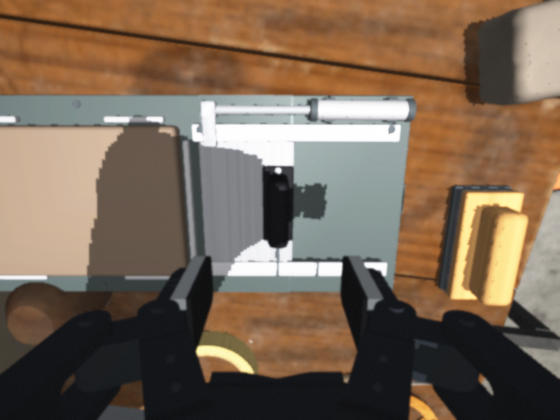

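The tab is at columns 264–292, with the finder at (276,217), i.e. world (0.527, −0.193). Descending and closing.

Emit:
servo_tool(
  gripper=[0.3,0.3,0.3,0.3,0.3],
  linear=[
    [0,0.12,1],
    [0,0,1],
    [0,0,1],
    [0,0,1],
    [0,0,0.5],
  ],
  turn=[0,0,0,0,0],
)

```text
time_s: 20.25
eef_pos: [0.5255, -0.1965, 0.0887]
tool_rot: [-180.0, 0.2, 7.4]
ft_force: [-0.4, 0.3, -0.3]
grip_width: 0.0552
gripper_force: 0.0
```

Emit:
servo_tool(
  gripper=[0.3,0.3,-1,-1,-1],
  linear=[
    [0,0,0.2],
    [0,0,0],
    [0,0,0],
    [0,0,0],
    [0,0,0],
  ],
  turn=[0,0,0,0,0],
  newtons=60,
)

```text
time_s: 20.75
eef_pos: [0.5274, -0.1949, 0.0876]
tool_rot: [-180.0, -0.1, 7.5]
ft_force: [-5.0, 5.5, 20.1]
grip_width: 0.0125
gripper_force: 56.4
```

Emit:
servo_tool(
  gripper=[-1,-1,-1,-1,-1],
  linear=[
    [0,0,0],
    [0,0,0],
    [0,0,0],
    [0,0,0],
    [0,0,0],
  ],
  turn=[0,0,0,0,0],
)

```text
time_s: 21.25
eef_pos: [0.5273, -0.1943, 0.0877]
tool_rot: [-180.0, -0.0, 7.6]
ft_force: [-1.7, 4.5, 5.9]
grip_width: 0.0127
gripper_force: 58.7
```

Emit:
servo_tool(
  gripper=[-1,-1,-1,-1,-1],
  linear=[
    [0,0.2,0],
    [0,0.3,0],
    [0,0.3,0],
    [0,0.3,0],
    [0,0.25,0],
  ],
  turn=[0,0,0,0,0],
)

```text
time_s: 21.75
eef_pos: [0.5306, -0.2193, 0.0876]
tool_rot: [-179.8, 0.0, 7.6]
ft_force: [-3.6, 9.6, 9.5]
grip_width: 0.0126
gripper_force: 59.2
```

Emit:
servo_tool(
  gripper=[-1,-1,-1,-1,-1],
  linear=[
    [0,0.15,0],
    [0,0,0],
    [0,0,0],
    [0,0,0],
    [0,0,0],
  ],
  turn=[0,0,0,0,0],
)

```text
time_s: 22.25
eef_pos: [0.5309, -0.2218, 0.0876]
tool_rot: [-179.8, 0.0, 7.6]
ft_force: [-4.0, 10.1, 8.6]
grip_width: 0.0127
gripper_force: 59.2
```

Run:
```python
from h import *
w=optics.camera('wrist'); t=optics.camera('top')
cv2.imwrite('pics/c7.png',np.hstack([cv2.resize(t['frame'][170:270,220:350],(390,300)),cv2.resize(w['frame'],(400,300))]))
for c in (w,t):
  for r in finder.tip_of(c,'gate_grip')[:1]: print(round(r['score'],2),np.round(r['pixel'],1),at(c,*r['pixel'],.107))
s=read_state(); print(s['eef_pos'],s['ft_force'],s['grip_width'],s['gripper_force'])
```

```text
0.93 [275.7 293.7] [ 0.5308 -0.2225  0.107 ]
0.88 [331.8 216.8] [ 0.5289 -0.2198  0.107 ]
[ 0.53093331 -0.22181874  0.08763891] [-4.39125788 11.57215721  9.24330111] 0.012538899338142707 59.18460488319397
```

View pics/c7.png

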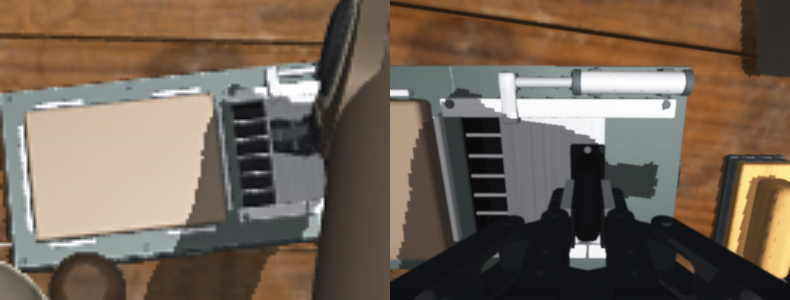

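The fingers hold the tab and the gate is open about 28 mm, judging by TCP travel and a pull of about 11 N. I'll add 1.5 mm and let it settle.

Emit:
servo_tool(
  gripper=[-1,-1,-1,-1,-1],
  linear=[
    [0,0.08,0],
    [0,0,0],
    [0,0,0],
    [0,0,0],
    [0,0,0],
  ],
  turn=[0,0,0,0,0],
)

```text
time_s: 22.95
eef_pos: [0.5311, -0.2233, 0.0876]
tool_rot: [-179.8, 0.0, 7.6]
ft_force: [-5.4, 10.3, 9.6]
grip_width: 0.0128
gripper_force: 59.2
```

Emit:
servo_tool(
  gripper=[-1,-1,-1],
  linear=[
    [0,0,0],
    [0,0,0],
    [0,0,0],
  ],
  turn=[0,0,0],
)

```text
time_s: 23.25
eef_pos: [0.5311, -0.2233, 0.0876]
tool_rot: [-179.8, 0.0, 7.6]
ft_force: [-4.7, 10.4, 9.5]
grip_width: 0.0127
gripper_force: 59.2
```

```bash
python3 -c "
from h import *
s=read_state(); print(s['eef_pos'],s['gripper_force'],s['ft_force'])
print(order.job_done())"
```

```text
[ 0.53110587 -0.22328207  0.0876387 ] 59.21136438846588 [-4.74544345 10.36976555  9.45565134]
the job is handed in; nothing more can be done
None
```

I rubbed the tile end to end at about half squash, stood the block back on the bench, and handed the job in holding the gate about 29 mm open (estimated from fingertip travel and spring pull); the hand-in returned no verdict.

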